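Re-zero a hand coffee grinder and set its grind by clicks

TASK

The hand grinder has been cleaned and lost its grind setting. With the crank still off, turn the click dial on top clockwise until the burrs close and it stops, then open it again (anticlockwise) by exactly five clicks; after that seat the crank fully on the square drive, let go, take it again by its wooden knob and turn it clockwise at least one full round to see that the burrs run free. Leave the crank on the grinder, and do not push the cup, the jar, the sugar tin or the spoon away.

Things in the scene. Friction and masses are not known exactly. Their poses are not given: they have to be found in the camera images.
- mill: coffee grinder, fixed to the worktop by its suction foot: foot 114 mm across, amber glass jar, black body 67 mm across with a wooden band, 163 mm tall in all. Origin: centre of its underside, z up; its round parts share this vertical axis. The body's rounded shoulder ends 6 mm below the dial at a neck 37 mm across; 12 mm below the dial it is 58 mm across
- dial_grip (a point): centre of the six-sided aluminium click dial (40 mm across flats, from 8 mm below to 8.5 mm above this point), on the grinder's axis, 130 mm above the worktop; turns with the dial, its x axis square to a flat. Clockwise from above closes the burrs, to a hard stop. It clicks every 20 degrees (0.1 to 0.2 N m) and springs into the nearest notch when let go. Starts two to five clicks open
- mill_burr (a joint): gap between the burrs inside the grinder (m): 0 when closed, 0.00002 more per click of the dial. This reading's noise is far larger than a click. At 0 the dial stands at its stop, which lies in a notch: the next notch is click one. The dial angle at which it stops differs every time; it must be felt (turning on there takes over 0.3 N m)
- shaft_seat (a point): top of the round shoulder (31 mm across) of the drive shaft, on the grinder's axis, 143 mm above the worktop and 4.5 mm above the dial: the crank's hub rests here when seated. From here the square steel drive, 10 mm wide, stands up 20 mm (the top 3.5 mm only 7.5 mm wide). The point's x and y axes are square to the drive's faces; it turns with the shaft
- mill_shaft (a joint): angle of the drive shaft (rad), growing clockwise seen from above, starts within 0.2 of 0; turns freely but for a slight drag, 0.04 N m
- crank: loose crank with steel hub and aluminium arm, 0.14 to 0.24 kg, lying right way up. Origin: centre of its hub's underside; z up, x along the arm to the knob. Hub: 30 x 30 mm block, 24 mm tall, sides along x and y, with a chamfered square hole from below, 11.2 mm wide, 21 mm deep: fits the drive in any quarter turn. Arm 14 x 6 mm, 11 mm above the underside at the hub, at its level beyond x = 54 mm
- crank_hub (a point): middle of the crank's hub, 10 mm above its underside
- cup_navy: dark blue mug, 87 mm tall, standing upright; to be left alone
- jar_coffee: coffee jar with a red lid, 81 mm across, 163 mm tall; to be left alone
- sugar_tin: square green lidded tin, 87 mm wide, 110 mm tall; to be left alone
- teaspoon: steel teaspoon, 130 mm long, lying; to be left alone
- crank_knob: brown wooden knob at the arm's end, 85 mm from the hub's axis, spinning freely on an upright pin. Origin: on the pin's axis at the level of the hub's underside. The knob stands from 10 to 47 mm above its origin; it is 26 mm across at its middle, 33 mm above the origin, narrower at its foot

How it is judged:
By the outcome, as a careful person would: the job done as asked, in the order asked, and still so for the second after the job is handed in, with the robot touching nothing.
It also fails if it takes over 72 s, if anything falls off the work surface, if the arm or the gripper's body presses on something with over 40 N, if the wrist force passes 120 N, or if a joint passes its speed limit or range.

ROBOT

A 6-joint arm with a two-finger parallel gripper is mounted at the origin on a cart in front of the work surface, level with it; the furniture and walls round the work are solid. World frame = base frame: x ahead of the robot, y to its left, z up, the work surface at z = 0. Lengths are in m, angles in rad, forces in N, time in s.
With the tool pointing down it reaches from about 0.275 to 0.825 m from the base axis. Payload 4.9 kg.
Tool frame: the origin (TCP) lies midway between the tips of the shut fingers; the grasp point (between the pads) lies 19 mm behind it (grip_point_offset is the distance from the TCP to the grasp point, in m); z points along the fingers, y is the line along which they close (so a half turn about z gives the same grasp; the last joint's range is limited). The gripper opens to 85 mm and grips with 20 to 120 N. Pads are 22 mm wide; open, the fingers measure 114 mm over their backs; the gripper's body (76 mm by 85 mm) begins 54 mm behind the grasp point. The pads swing forward as they close: fully open they stand 13 mm farther back than shut.
Start: joints at [1.036, 0.326, -0.193, 1.052, 0, 1.437], TCP at [0.215, 0.506, 0.202] pointing down, gripper open.
Joint ranges: [-2.65, 2.65], [-0.97, 1.79], [-1.3, 1.35], [-1.93, 2.1], [-1.47, 1.37], [-3.14, 3.14]. Speed limits (rad/s): [2.57, 2.57, 3.14, 3.14, 3.14, 3.14].

INTERFACE

Orientations are given as a rotation vector (axis times angle).
In Python, from cell import * gives the robot as it stands. Calls block until the motion is done:
- movep(position, orientation): joint-space move of the TCP to a pose.
- move_l(position, velocity=0.15, rot=None, until_force=None): straight line of the TCP; rot=None keeps the orientation; velocity is the mean speed in m/s. With until_force (N) it stops when the force on the tool has changed by that much, and returns True; else False.
- set_joints(angles): joint-space move.
- let_go() and grab(newtons=None): open the fingers fully, or close them until they stop; newtons is the grip in N (None keeps the last).
- sleep(seconds).
- ik(position, orientation): joint angles nearest the present ones, or None.
- get_state(): the state.
- grab_frame(name): name is "scene" or "top" or "wrist"; returns a dict with "img" (400x640x3 uint8, red, green, blue), "fx", "fy", "cx", "cy" (pixels), "cam_to_world" (4x4, takes a point from camera to world coordinates); the wrist camera has in their place "T_tool_cam" (4x4, takes a point from camera to tool coordinates, whose origin is the TCP and whose axes are the flange's). Camera axes: x right, y down, z forward; pixel columns grow to the right and rows downward; lengths in m; the calibration is good to about 2 mm. A picture is of the moment at which its call begins: read the wrist's pose just before it. There is no depth.
A pose or a line that the arm cannot do raises MotionError and nothing moves.
- sign_off(): hands the job in; it is judged then, once.
Trained networks look in the newest picture that a camera, given by its name, has taken for a name from the list of things; names that differ only in an ending like _2 or _b are one class to them, and where a whole thing is asked for, a point or a joint stands for the part that bears it (a point fixed in the world has none). Each returns a list of dicts, best first, with "score" (0 to 1); they miss things now and then, are a little off and sometimes report something else, mostly with a low value. They report only what shows in the picture. A call takes as long as a camera call.
- spot_in(camera, name): "centre" ([column, row] in pixels, amid what is visible of it).
- silhouettes(camera, name): "mask" (400x640 bool, what is visible of it) and "centre" ([column, row] in pixels, amid what is visible of it).
- tip_of(camera, name): "centre" ([column, row] in pixels: a listed point, or the origin of a listed thing).
The state is a dict: "clock": time; "q": joint angles; "joint_velocities": joint speeds; "tau": joint torques, N m; "position": TCP position; "eef_rot": TCP orientation; "contact_force": force on the tool from outside, world axes, zero at the start; "wrist_torque": the same for the moment, N m; "finger_gap": opening from 0.0 (shut) to 1.0 (fully open); "grasp_force": force on a finger pad.
Only numpy, scipy, OpenCV 4.12 (cv2) and the standard library are available. Lean on these libraries where they do the work, as an engineer would, in place of code of your own. Each camera call takes 0.05 s, during which the arm holds its last target. There are 200 camera calls.

## Working session

There is one attempt and no reset: what is moved stays moved. The work goes in short steps, each a Python script; the robot and the scene stay as the last script left them, time stands still between calls to the robot, and variables do not carry over. Pictures are saved under pics/ and viewed, at most 10 in all, crops included, and the job is handed in when it is done.

```bash
ls; mkdir -p pics; cat > h.py <<'E'
from cell import *
import numpy as np, cv2
from scipy.spatial.transform import Rotation as R
def camT(f,st=None):
    if 'cam_to_world' in f: return np.array(f['cam_to_world'])
    T=np.eye(4);T[:3,:3]=R.from_rotvec(st['eef_rot']).as_matrix();T[:3,3]=st['position']
    return T@np.array(f['T_tool_cam'])
def ray(f,px,st=None):
    T=camT(f,st);d=T[:3,:3]@np.array([(px[0]-f['cx'])/f['fx'],(px[1]-f['cy'])/f['fy'],1.])
    return T[:3,3],d/np.linalg.norm(d)
def atz(f,px,z,st=None):
    o,d=ray(f,px,st);return o+d*(z-o[2])/d[2]
def proj(f,p,st=None):
    T=np.linalg.inv(camT(f,st));c=T[:3,:3]@np.array(p)+T[:3,3]
    return np.array([f['fx']*c[0]/c[2]+f['cx'],f['fy']*c[1]/c[2]+f['cy']])
def save(f,n): cv2.imwrite('pics/'+n,f['img'][:,:,::-1])
def down(yaw): # tool z down, tool y axis at heading yaw+90deg... x axis at heading yaw
    c,s=np.cos(yaw),np.sin(yaw)
    return R.from_matrix(np.array([[c,s,0],[s,-c,0],[0,0,-1.]])).as_rotvec()
E
cat > a.py <<'E'
from h import *
s=get_state();print(s)
F={}
for c in ['scene','top']:
    f=grab_frame(c);F[c]=f
    print(c,f['fx'],np.round(f['cam_to_world'],3).tolist())
    for n,z in [('dial_grip',.13),('shaft_seat',.143),('crank_hub',.01),('crank',0),('crank_knob',0),('mill',0)]:
        r=tip_of(c,n)
        for d in r[:2]: print(c,n,round(d['score'],2),np.round(d['centre'],1),np.round(atz(f,d['centre'],z),4))
    for n in ['cup_navy','jar_coffee','sugar_tin','teaspoon']:
        for d in spot_in(c,n)[:1]: print(c,n,round(d['score'],2),np.round(d['centre'],1),np.round(atz(f,d['centre'],.0),3))
cv2.imwrite('pics/a.png',cv2.resize(np.vstack([F['scene']['img'],F['top']['img']]),None,fx=.75,fy=.75)[:,:,::-1])
E
python3 a.py
```

```text
pics
{'clock': 0.0, 'q': array([ 1.03581786e+00,  3.26930700e-01, -1.93576351e-01,  1.05198810e+00,
       -2.58704777e-05,  1.43661464e+00]), 'joint_velocities': array([-0.00141184, -0.00041553,  0.00071555, -0.00047307,  0.00181958,
        0.00104386]), 'tau': array([-2.54446772e-03, -4.43405843e+01,  2.62437022e+01,  1.56623666e-02,
       -1.94887721e-04, -9.59792800e-06]), 'position': array([0.21425169, 0.5058775 , 0.20101191]), 'eef_rot': array([-6.25258284e-01, -3.07819733e+00,  2.53344604e-03]), 'contact_force': array([-0.31277561, -0.79692148, -0.36836281]), 'wrist_torque': array([ 0.00139666, -0.01282032,  0.00695218]), 'grasp_force': 0.0, 'finger_gap': 0.9999588936818853}
scene 428.0559039135294 [[-0.754, 0.464, -0.464, 1.017], [0.657, 0.546, -0.52, 0.324], [0.012, -0.697, -0.717, 0.803], [0.0, 0.0, 0.0, 1.0]]
scene dial_grip 0.49 [378.5 223.3] [ 0.528  -0.0414  0.13  ]
scene shaft_seat 0.68 [377.5 217.7] [ 0.5277 -0.0465  0.143 ]
scene crank_hub 0.6 [322.1 191.7] [ 0.4738 -0.2812  0.01  ]
scene crank 0.86 [320.6 194.7] [ 0.4775 -0.2828  0.    ]
scene crank_knob 0.65 [296
[... 391 characters left out ...]
1479417676 [[-0.011, -0.998, 0.062, 0.458], [-1.0, 0.012, 0.016, -0.19], [-0.017, -0.062, -0.998, 1.23], [0.0, 0.0, 0.0, 1.0]]
top dial_grip 0.69 [256.4 199.1] [ 0.5265 -0.0486  0.13  ]
top dial_grip 0.66 [360.  218.8] [ 0.4795 -0.2804  0.13  ]
top shaft_seat 0.63 [254.4 197.7] [ 0.5288 -0.0458  0.143 ]
top crank 0.72 [354.7 218.3] [ 0.4834 -0.2779  0.    ]
top crank_knob 0.64 [353.7 187.3] [ 0.5612 -0.2767  0.    ]
top crank_knob 0.58 [257.8 199.1] [ 0.5345 -0.0354  0.    ]
top mill 0.9 [260.2 202.6] [ 0.5256 -0.0414  0.    ]
top jar_coffee 0.78 [400.1 122.5] [ 0.724 -0.397  0.   ]
top sugar_tin 0.73 [312.3 116.3] [ 0.743 -0.175  0.   ]
top teaspoon 0.64 [315.  270.6] [ 0.355 -0.177  0.   ]
```

View pics/a.png

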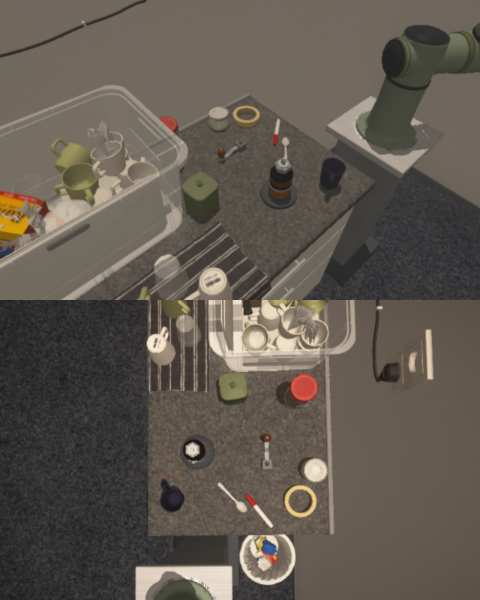

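The scene shows the mill at about (0.527, -0.046) with the mug near its robot side, and the crank at (0.48, -0.28) with its arm pointing to +x. The tin is behind the mill and the spoon lies in front of the crank. Next I'll look at both from close by.

```bash
cat > b.py <<'E'
from h import *
def look(names,tag):
    s=get_state();f=grab_frame('wrist');save(f,tag+'.png')
    for n,z in names:
        for d in tip_of('wrist',n)[:2]: print(tag,n,round(d['score'],2),np.round(d['centre'],1),np.round(atz(f,d['centre'],z,s),4))
    return s,f
print(np.round(grab_frame('wrist')['T_tool_cam'],3).tolist())
C=[('crank_hub',.01),('crank',0),('crank_knob',0)]
M=[('dial_grip',.13),('shaft_seat',.143),('mill',0)]
yaw=np.radians(180-5+20)
movep([.48,-.27,.30],down(np.radians(180)));print(get_state()['clock'],get_state()['q'])
s,f=look(C,'w1')
movep([.50,-.046,.31],down(yaw));print(get_state()['clock'],get_state()['q'])
s2,f2=look(M,'w2')
cv2.imwrite('pics/w.png',np.vstack([f['img'],f2['img']])[:, :, ::-1][:, :] if False else cv2.resize(np.vstack([f['img'],f2['img']]),(480,600),interpolation=cv2.INTER_AREA)[:,:,::-1])
np.savez('w2.npz',**{k:np.array(v) for k,v in f2.items()},pos=s2['position'],rot=s2['eef_rot'])
E
python3 b.py
```

```text
[[-0.001, -0.957, -0.289, 0.073], [1.0, -0.001, -0.001, 0.0], [0.001, -0.289, 0.957, -0.171], [0.0, 0.0, 0.0, 1.0]]
4.0583 [-6.45268229e-01  2.84076176e-01 -1.40702623e-03  1.28549991e+00
  1.68906704e-04 -6.46328277e-01]
w1 crank_hub 0.84 [310.  159.1] [ 0.4829 -0.2855  0.01  ]
w1 crank 0.78 [316.1 159.1] [ 0.4846 -0.2769  0.    ]
w1 crank_knob 0.74 [313.  212.7] [ 0.5682 -0.2821  0.    ]
w1 crank_knob 0.6 [377.4 300.5] [ 0.7252 -0.1741 -0.    ]
5.1583 [-2.39736226e-01  1.86505773e-01 -1.03024168e-01  1.28085887e+00
 -6.50647403e-04 -5.00830671e-01]
w2 dial_grip 0.72 [315.9 193.3] [ 0.5247 -0.0467  0.13  ]
w2 shaft_seat 0.62 [311.8 193.6] [ 0.5226 -0.0516  0.143 ]
w2 mill 0.87 [315.7 173.9] [ 0.5303 -0.0478  0.    ]
```

View pics/w.png

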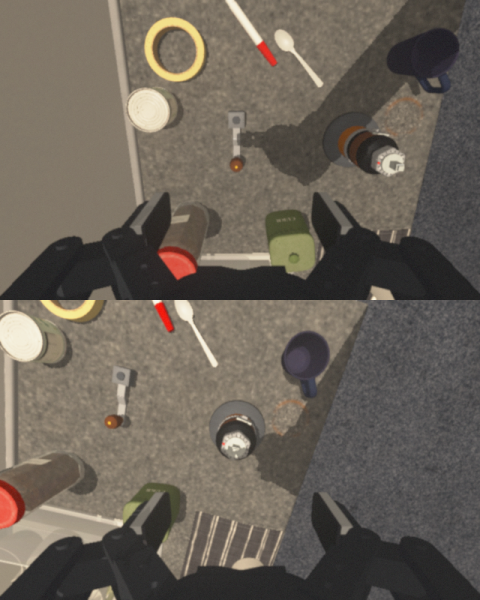

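Top view: the crank hub is at about (236,120) with its arm pointing to +x. Bottom view: the dial is at (237,440). I'll go right above the dial for its flat angle.

```bash
cat > c.py <<'E'
from h import *
yaw=np.radians(195)
move_l([.526,-.047,.215],velocity=.2);s=get_state();print(s['clock'],s['position'])
f=grab_frame('wrist')
for n,z in [('dial_grip',.13),('shaft_seat',.143)]:
    for d in tip_of('wrist',n)[:2]: print(n,round(d['score'],2),np.round(d['centre'],1),np.round(atz(f,d['centre'],z,s),4))
    print(proj(f,[.526,-.047,z],s))
u,v=proj(f,[.526,-.047,.1385],s).astype(int)
cr=f['img'][max(v-75,0):v+75,u-100:u+100];print('crop origin',u-100,max(v-75,0))
cv2.imwrite('pics/c.png',cv2.resize(cr,None,fx=4,fy=4,interpolation=cv2.INTER_CUBIC)[:,:,::-1])
np.savez('c.npz',**{k:np.array(v) for k,v in f.items()},position=s['position'],eef_rot=s['eef_rot'])
E
python3 c.py
```

```text
6.0 [ 0.52616721 -0.04740369  0.21555117]
dial_grip 0.63 [319.2 194.5] [ 0.5253 -0.0494  0.13  ]
[321.71109377 196.03966   ]
shaft_seat 0.89 [317.6 198.6] [ 0.5253 -0.0506  0.143 ]
shaft_seat 0.23 [124.1  75. ] [ 0.4722 -0.2065  0.143 ]
[321.72281727 200.53579167]
crop origin 221 123
```

View pics/c.png

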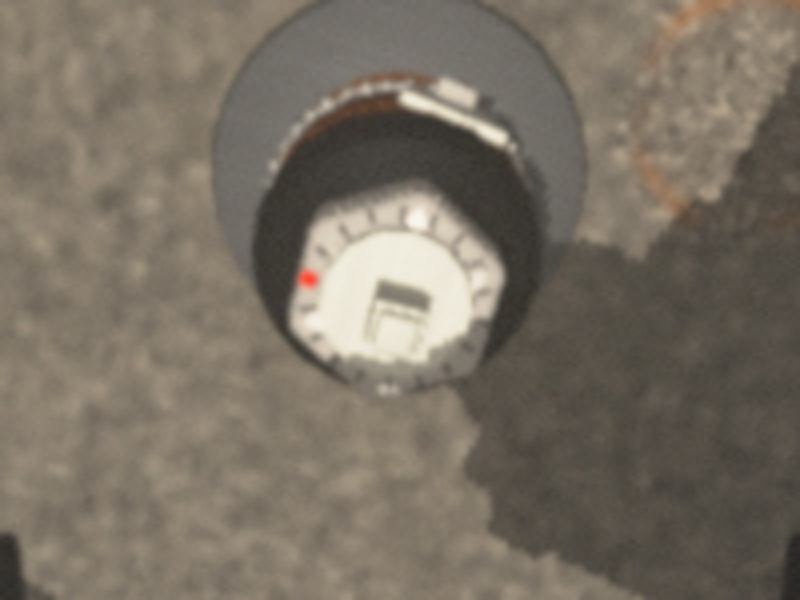

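The dial hexagon shows its corners near crop (420,180), (505,260), (480,370), (290,330) and (315,207). The red dial mark is at (308,280) and the drive's top is at (402,335).

```bash
cat > d.py <<'E'
from h import *
from scipy.optimize import least_squares
f=dict(np.load('c.npz'));s=f
o=np.array([221,123])
V=[(420,180),(505,260),(482,368),(290,330),(315,207)]
P=np.array([atz(f,np.array(v)/4+o,.1345,s)[:2] for v in V]);print(P.round(4).tolist())
k=np.array([0,1,2,4,5])
# image right = heading105, image order clockwise -> world order?
best=None
for sg in (1,-1):
    fun=lambda p:(np.c_[p[0]+p[3]*np.cos(p[2]+sg*k*np.pi/3),p[1]+p[3]*np.sin(p[2]+sg*k*np.pi/3)]-P).ravel()
    for a in np.linspace(0,6,7):
        r=least_squares(fun,[.526,-.047,a,.023])
        if best is None or r.cost<best[0]: best=(r.cost,r.x,r.fun)
print(best[1],np.degrees(best[1][2])%60,np.abs(best[2]).max())
sq=np.array([atz(f,np.array(v)/4+o,.163,s)[:2] for v in [(376,305),(430,308),(374,352),(424,358)]]);print('drive',sq.mean(0))
for i,j in ((0,1),(2,3)): d=sq[j]-sq[i];print(np.degrees(np.arctan2(d[1],d[0]))%90)
E
python3 d.py
```

```text
[[0.5014, -0.05], [0.5129, -0.0291], [0.5364, -0.0272], [0.5386, -0.0677], [0.5121, -0.0689]]
[ 0.52501194 -0.04840547  6.32076515 -0.02365305] 2.153166305537468 0.001815289742173709
drive [ 0.5241145  -0.04787631]
11.60774824757786
7.708334274389955
```

```bash
cat > e.py <<'E'
from h import *
yaw=np.radians(242);c=np.array([.525,-.048])
movep([*c,.20],down(yaw));print(get_state()['clock'],np.degrees(get_state()['q'][5]))
hit=move_l([*c,.114],velocity=.08,until_force=8);print(hit,get_state()['position'],get_state()['clock'])
if not hit:
    grab(50)
    s=get_state();print(s['clock'],s['finger_gap'],s['grasp_force'],s['contact_force'].round(1),s['wrist_torque'].round(3),s['position'],np.degrees(s['q'][5]))
    for a in (1,2,4):
        move_l([*c,.114],rot=down(yaw-np.radians(a)));s=get_state()
        print(a,round(s['clock'],2),s['contact_force'].round(1),s['wrist_torque'].round(3),np.degrees(s['q'][5]).round(2))
E
python3 e.py
```

```text
6.9583 -75.17757665010618
False [ 0.52550968 -0.04810184  0.1145347 ] 8.1833
8.8833 0.11283753070575073 48.722026348114014 [ 1.3 -1.9 -0.4] [-0.3   -0.459  0.031] [ 0.52574377 -0.04837085  0.11428696] -75.25002044506995
1 9.13 [ 3.3 -2.6 -0.5] [-0.462 -0.625 -0.009] -74.25
2 9.38 [ 3.9 -1.5 -0. ] [-0.606 -0.892  0.062] -73.26
4 9.63 [ 4.4 -2.6  0.8] [-0.627 -0.877 -0.016] -71.25
```

The finger gap of about 0.11 doesn't fit the 40 mm dial, so I'll look.

```bash
cat > g.py <<'E'
from h import *
f=grab_frame('wrist');g=grab_frame('scene')
cv2.imwrite('pics/g.png',np.vstack([f['img'],cv2.resize(g['img'][120:280,250:506],(640,400),interpolation=cv2.INTER_CUBIC)])[:, :, ::-1][100:700])
E
python3 g.py
```

```text
(no output)
```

View pics/g.png

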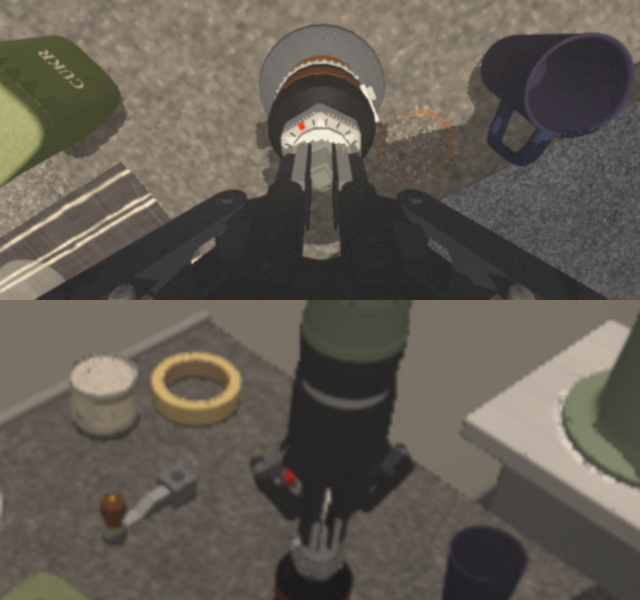

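```bash
cat > i.py <<'E'
from h import *
c=np.array([.525,-.048]);yaw=np.radians(242)
s=get_state();f=grab_frame('wrist');print('fx',f['fx'],f['cx'],f['cy'],'TCP px',proj(f,s['position'],s))
let_go();s=get_state();print('open',s['clock'],s['contact_force'].round(1),s['finger_gap'])
f1=grab_frame('wrist')
move_l([*c,.20],velocity=.25,rot=down(yaw));grab(20);s=get_state();print(s['clock'],s['finger_gap'])
f2=grab_frame('wrist');print('TCP px',proj(f2,s['position'],s))
h=move_l([*c,.150],velocity=.06,until_force=5);s=get_state();print(h,s['position'],s['contact_force'].round(1),s['clock'])
cv2.imwrite('pics/i.png',np.vstack([f1['img'][100:,:],f2['img'][100:,:]])[:,:,::-1])
E
python3 i.py
```

```text
fx 320.4603718227673 321.26423965958895 200.84860721265215 TCP px [321.55662743 236.81233005]
open 10.5 [0.3 0.5 0.8] 0.999841177159587
11.8083 0.00032422452622992836
TCP px [321.60464685 236.82550268]
False [ 0.52531369 -0.04807302  0.15032603] [-0.7  0.1 -0.3] 12.8417
```

View pics/i.png

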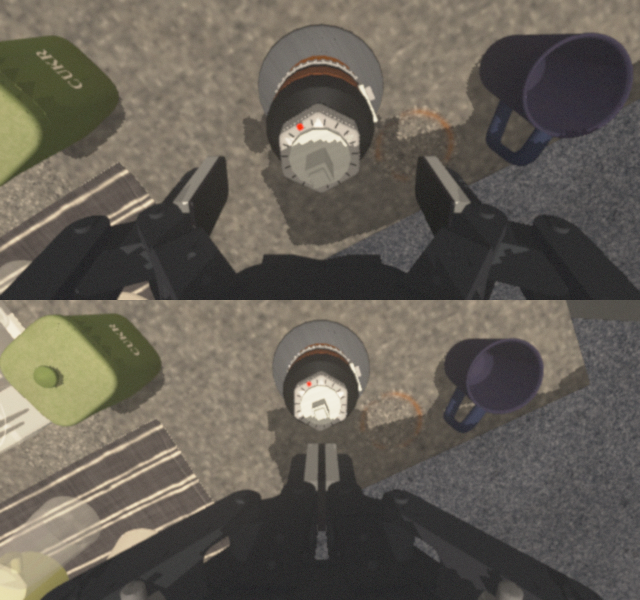

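The shut fingertips sit near row 244 in the full image, which is farther back than the projected TCP, and there was no contact at 0.150. I'll touch the drive's top to calibrate the tip offset.

```bash
cat > j.py <<'E'
from h import *
c=np.array([.525,-.048])
h=move_l([*c,.10],velocity=.05,until_force=5);s=get_state();print(h,s['position'],s['contact_force'].round(1),s['clock'],s['finger_gap'])
E
python3 j.py
```

```text
True [ 0.52540217 -0.04808989  0.13339854] [-1.4 -0.1  7. ] 13.3583 0.00314886068931872
```

The fingertips lie 29 mm behind the stated TCP (drive top 0.163 against a reading of 0.1334). I'll correct the height and regrasp the dial.

```bash
cat > k.py <<'E'
from h import *
yaw=np.radians(242);c=np.array([.525,-.048]);z=.084
move_l([*c,.145],velocity=.1);let_go()
hit=move_l([*c,z],velocity=.08,until_force=8);s=get_state();print(hit,s['position'],s['clock'])
if hit: raise SystemExit
grab(60);s=get_state();t0=s['wrist_torque'][2]
print(s['clock'],s['finger_gap'],s['grasp_force'],s['contact_force'].round(1),s['wrist_torque'].round(3),s['position'],np.degrees(s['q'][5]))
if not .3<s['finger_gap']<.65: raise SystemExit
for a in range(4,124,4):
    move_l([*c,z],rot=down(yaw-np.radians(a)));s=get_state();t=s['wrist_torque'][2]
    print(a,round(s['clock'],2),s['contact_force'].round(1),t.round(3),s['finger_gap'].round(3))
    if abs(t)>.3: break
E
python3 k.py
```

```text
False [ 0.5253957  -0.04807917  0.08438844] 15.325
15.8083 0.45288332554559674 61.13083641626872 [1.4 0.5 4. ] [ 0.05   0.106 -0.012] [ 0.5258235  -0.04817837  0.08468622] -75.24912201931342Traceback (most recent call last):
  File "k.py", line 11, in <module>
    print(a,round(s['clock'],2),s['contact_force'].round(1),t.round(3),s['finger_gap'].round(3))
                                                                       ^^^^^^^^^^^^^^^^^^^^^
AttributeError: 'float' object has no attribute 'round'
```

```bash
cat > k2.py <<'E'
from h import *
yaw=np.radians(242);c=np.array([.525,-.048]);z=.084
for a in range(4,124,4):
    if a>4: move_l([*c,z],rot=down(yaw-np.radians(a)))
    s=get_state();t=s['wrist_torque'][2]
    print(a,round(s['clock'],2),s['contact_force'].round(1),round(t,3),round(s['finger_gap'],3))
    if abs(t)>.3: break
E
python3 k2.py
```

```text
4 16.06 [ 1.  -0.5  5.9] 0.083 0.456
8 16.31 [ 2.  -1.7  6.2] 0.033 0.457
12 16.56 [ 1.8 -0.8  5.5] 0.066 0.454
16 16.81 [ 2.6 -0.4  4.9] -0.173 0.457
20 17.06 [ 1.4 -0.7  5.2] -0.033 0.462
24 17.31 [ 1.5 -2.3  5.3] 0.118 0.452
28 17.56 [ 2.8 -1.1  4.7] 0.051 0.456
32 17.81 [ 2.1 -1.4  5.3] -0.011 0.454
36 18.06 [ 2.7 -0.6  4.7] -0.139 0.459
40 18.31 [ 2.1 -1.1  6. ] -0.018 0.453
44 18.56 [ 2.2 -3.2  4.7] 0.064 0.456
48 18.81 [ 2.  -3.1  4.4] 0.064 0.454
52 19.06 [ 2.4 -1.8  5.6] -0.003 0.46
56 19.31 [ 2.2 -2.1  5.6] -0.103 0.453
60 19.56 [ 2.  -2.6  4.9] -0.071 0.456
64 19.81 [ 2.7 -4.4  5.4] 0.149 0.454
68 20.06 [ 2.5 -2.7  5. ] -0.025 0.454
72 20.31 [ 3.6 -4.   5. ] 0.009 0.454
76 20.56 [ 2.8 -3.2  5.4] -0.226 0.456
80 20.81 [ 1.8 -4.2  4.8] -0.063 0.456
84 21.06 [ 1.9 -4.9  6.6] 1.246 0.454
```

Notches show at 0/20/40/60/80°, and a hard stop (1.2 N m) comes right after 80°. The dial therefore started 4 clicks open, and I now open it 100° from the 80° notch.

```bash
cat > l.py <<'E'
from h import *
yaw=np.radians(242);c=np.array([.525,-.048]);z=.084
for a in range(80,-21,-5):
    move_l([*c,z],rot=down(yaw-np.radians(a)))
    s=get_state();t=s['wrist_torque'][2]
    print(a,round(s['clock'],2),s['contact_force'].round(1),round(t,3),round(s['finger_gap'],3))
let_go();move_l([*c,.215],velocity=.3,rot=down(np.radians(242)))
s=get_state();f=grab_frame('wrist');print(s['clock'])
u,v=proj(f,[.525,-.048,.1385],s).astype(int)
a=cv2.imread('pics/c.png');b=cv2.resize(f['img'][v-75:v+75,u-100:u+100],None,fx=4,fy=4,interpolation=cv2.INTER_CUBIC)[:,:,::-1]
cv2.imwrite('pics/l.png',b)
for im,yw in ((a,195),(b,np.degrees(np.arctan2(*R.from_rotvec(s['eef_rot']).as_matrix()[[1,0],0])))):
    im=im.astype(int);m=(im[:,:,2]>180)&(im[:,:,1]<110);r,cc=np.nonzero(m);d=np.array([cc.mean(),r.mean()])
    print(yw,d)
E
python3 l.py
```

```text
80 21.31 [ 1.8 -2.9  5.4] -0.099 0.454
75 21.56 [ 3.4 -3.7  5.4] 0.008 0.459
70 21.81 [ 1.8 -3.5  6.1] 0.059 0.459
65 22.06 [ 2.4 -5.4  5.2] 0.115 0.459
60 22.31 [ 2.6 -3.1  5.6] -0.069 0.455
55 22.56 [ 3.2 -2.9  5.7] -0.0 0.451
50 22.81 [ 2.3 -2.2  6.3] 0.09 0.45
45 23.06 [ 1.9 -3.   5.8] 0.124 0.458
40 23.31 [ 2.5 -2.3  5.4] -0.067 0.456
35 23.56 [ 2.6 -2.   5.3] -0.034 0.459
30 23.81 [ 2.4 -2.   6. ] 0.039 0.454
25 24.06 [ 2.8 -3.6  6.8] 0.106 0.455
20 24.31 [ 1.7 -1.4  6.6] -0.151 0.457
15 24.56 [ 2.7 -2.4  6.1] 0.015 0.455
10 24.81 [ 2.8 -2.2  7.1] 0.074 0.455
5 25.06 [ 2.  -1.6  7.2] 0.171 0.457
0 25.31 [ 0.2 -0.8  7.7] -0.115 0.456
-5 25.56 [ 1.  -1.1  8.3] -0.043 0.456
-10 25.81 [ 0.9 -1.3  7.5] 0.05 0.456
-15 26.06 [ 0.9 -2.6  7.9] 0.114 0.453
-20 26.31 [ 0.2 -1.1  8.7] -0.141 0.458
27.4167
195 [306.43624161 278.25503356]
-117.98299748661259 [331.81052632 243.73684211]
```

View pics/l.png

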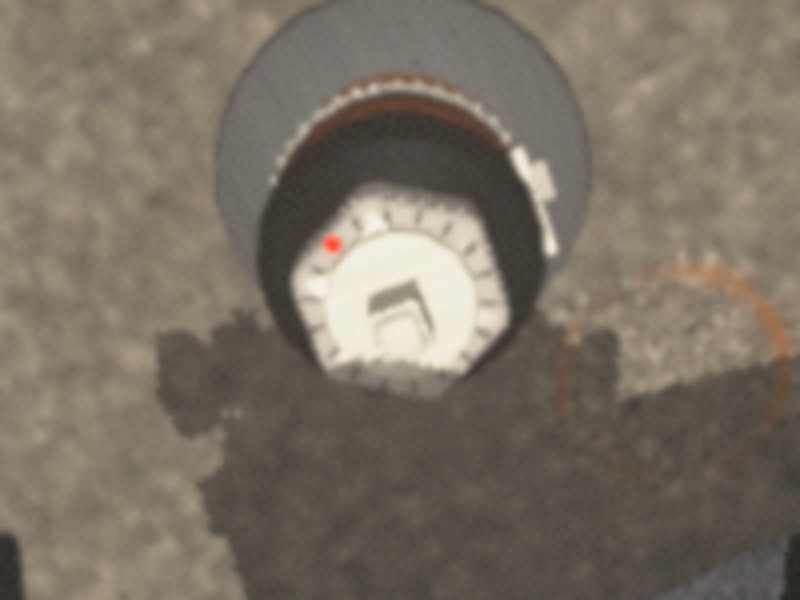

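The click count (5) and the red mark (turned net about 20° anticlockwise, from (306,278) to (332,244) after the camera rotation) both agree. The drive is now at about -12° mod 90. Next, the crank.

```bash
cat > m.py <<'E'
from h import *
movep([.495,-.282,.14],down(np.radians(180)));s=get_state();print(s['clock'],s['position'])
f=grab_frame('wrist')
for n,z in [('crank_hub',.01),('crank',0),('crank_knob',0)]:
    for d in tip_of('wrist',n)[:1]: print(n,round(d['score'],2),np.round(d['centre'],1),np.round(atz(f,d['centre'],z,s),4))
for n,z in (('crank_knob',.03),('crank',.012)):
    for d in silhouettes('wrist',n)[:1]: print('sil',n,d['score'],d['centre'],d['mask'].sum(),atz(f,d['centre'],z,s))
u,v=proj(f,[.52,-.282,.02],s).astype(int);print('crop origin',u-100,v-75)
cv2.imwrite('pics/m.png',cv2.resize(f['img'][v-75:v+75,u-100:u+100],None,fx=4,fy=4,interpolation=cv2.INTER_CUBIC)[:,:,::-1])
np.savez('m.npz',**{k:np.array(v) for k,v in f.items()},position=s['position'],eef_rot=s['eef_rot'])
E
python3 m.py
```

```text
28.4417 [ 0.49482207 -0.28098866  0.1395231 ]
crank_hub 0.9 [320.6 170.8] [ 0.4822 -0.2813  0.01  ]
crank 0.92 [324.8 172. ] [ 0.4854 -0.2772  0.    ]
crank_knob 0.66 [320.5 245.7] [ 0.5645 -0.2814  0.    ]
sil crank_knob 0.79 [324.1, 261.9] 704 [ 0.56785255 -0.27790143  0.03      ]
sil crank 0.75 [322.4, 202.2] 2726 [ 0.5128212  -0.27957333  0.012     ]
crop origin 219 136
```

View pics/m.png

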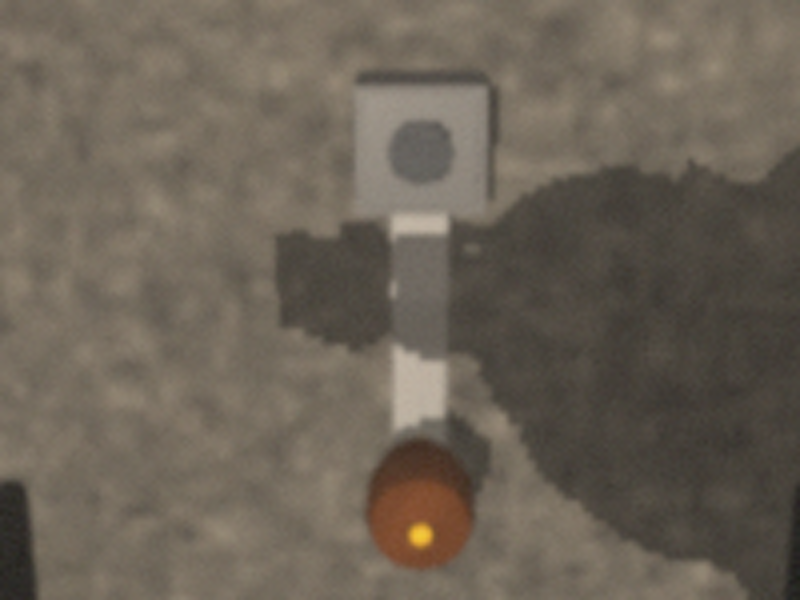

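The hub's top is centred at crop (421,148), the knob's pin is at (420,535), and the arm is straight along the image column.

```bash
cat > n.py <<'E'
from h import *
f=dict(np.load('m.npz'));o=np.array([219,136])
h=atz(f,np.array([421,148])/4+o,.024,f);k=atz(f,np.array([420,535])/4+o,.047,f)
th=np.arctan2(k[1]-h[1],k[0]-h[0]);print(h,k,np.degrees(th),np.linalg.norm((k-h)[:2]))
rot=down(np.pi+th)
movep([h[0],h[1],.06],rot)
hit=move_l([h[0],h[1],-.0265],velocity=.1,until_force=8);s=get_state();print(hit,s['position'],s['clock'])
grab(60);s=get_state();print(s['finger_gap'],s['grasp_force'],s['contact_force'].round(1),s['wrist_torque'].round(3),s['clock'])
move_l([h[0],h[1],.20],velocity=.3);s=get_state();print(s['finger_gap'],s['contact_force'].round(1),s['wrist_torque'].round(3),s['clock'])
np.save('th.npy',[th,*h])
E
python3 n.py
```

```text
[ 0.48137614 -0.27799641  0.024     ] [ 0.56697688 -0.27815347  0.047     ] -0.10512758554392873 0.08560088207514285
False [ 0.48194371 -0.2784132  -0.02586498] 30.1833
0.3388225150863914 60.30393451452255 [-0.1  0.7  5.3] [0.049 0.133 0.03 ] 30.7417
0.33520521829713473 [ 0.1 -0.1 -2.6] [-0.013  0.05  -0.054] 31.65
```

```bash
cat > o.py <<'E'
from h import *
rot=down(np.radians(168));c=[.525,-.0485]
movep([*c,.19],rot);move_l([*c,.152],velocity=.15);s=get_state();print(s['clock'],s['position'],s['contact_force'].round(1))
hit=move_l([*c,.1165],velocity=.04,until_force=10);s=get_state();print(hit,s['position'],s['contact_force'].round(1),s['wrist_torque'].round(3),s['finger_gap'],s['clock'])
E
python3 o.py
```

```text
32.9833 [ 0.52451752 -0.04958236  0.15171526] [ 0.3 -0.3 -0.8]
True [ 0.52490618 -0.04872869  0.11691991] [ 0.1 -0.5  4.8] [-0.024  0.14   0.019] 0.33623844487783255 33.8417
```

```bash
cat > p.py <<'E'
from h import *
c=[.525,-.0485]
hit=move_l([*c,.1135],velocity=.03,until_force=15);s=get_state();print(hit,s['position'],s['contact_force'].round(1))
let_go();move_l([*c,.205],velocity=.3);s=get_state();print(s['clock'],s['contact_force'].round(1))
f=grab_frame('wrist')
e=np.array([.525,-.048])+.085*np.array([np.cos(np.radians(-12)),np.sin(np.radians(-12))])
print('expected pin px',proj(f,[*e,.190],s),'hub top',proj(f,[.525,-.048,.167],s))
for n,z in [('crank_hub',.153),('crank_knob',.143)]:
    for d in tip_of('wrist',n)[:1]: print(n,round(d['score'],2),np.round(d['centre'],1),np.round(atz(f,d['centre'],z,s),4))
for d in silhouettes('wrist','crank_knob')[:1]: print('sil',d['score'],d['centre'],atz(f,d['centre'],.176,s))
save(f,'p.png')
np.savez('p.npz',**{k:np.array(v) for k,v in f.items()},position=s['position'],eef_rot=s['eef_rot'])
E
python3 p.py
```

```text
False [ 0.52506455 -0.04878527  0.11673417] [-10.5   0.4  25.6]
35.1417 [-0.1  0.3 -0.2]
expected pin px [321.79688477 338.67751976] hub top [321.72194398 213.25547697]
crank_hub 0.79 [319.6 208.7] [ 0.5259 -0.0498  0.153 ]
crank_knob 0.65 [317.8 295.8] [ 0.6039 -0.0682  0.143 ]
sil 0.79 [319.9, 319.6] [ 0.60284078 -0.06597626  0.176     ]
```

View pics/p.png

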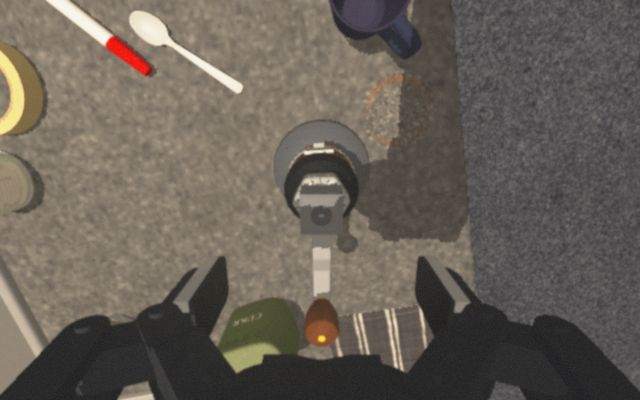

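The crank is seated: the hub is at (321,215), and the knob's pin at (321,338) is where expected. Now the knob.

```bash
cat > q.py <<'E'
from h import *
rot=down(np.radians(168));c=np.array([.525,-.048]);z=.130
P=lambda a:[*(c+.085*np.array([np.cos(np.radians(a)),np.sin(np.radians(a))])),z]
p=P(-12)
movep([*p[:2],.205],rot)
hit=move_l(p,velocity=.1,until_force=8);s=get_state();print(hit,s['position'],s['clock'])
if hit: raise SystemExit
grab(30);s=get_state();print(s['finger_gap'],s['grasp_force'],s['contact_force'].round(1),s['clock'])
if not .2<s['finger_gap']<.4: raise SystemExit
for i in range(1,35):
    move_l(P(-12-12*i),velocity=.1);s=get_state()
    F=np.linalg.norm(s['contact_force'])
    if i%3==0 or F>15: print(i,s['position'].round(4),s['contact_force'].round(1),round(s['finger_gap'],3),round(s['clock'],2))
    if F>30: break
E
python3 q.py
```

```text
False [ 0.60857334 -0.06574684  0.13077341] 36.675
0.2946957532707455 29.402736292686313 [ 0.2 -0.4  0.2] 37.2583
3 [ 0.582  -0.1119  0.1304] [ 2.  -2.5  2.3] 0.288 38.23
6 [ 0.5338 -0.1334  0.1307] [ 1.1 -6.1  5.3] 0.292 39.21
9 [ 0.4806 -0.1219  0.1301] [-3.9 -5.2  7. ] 0.291 40.18
12 [ 0.4454 -0.082   0.1294] [-4.9 -2.   4.4] 0.294 41.16
15 [ 0.4407 -0.0295  0.1294] [-5.1  1.2  3.5] 0.293 42.13
18 [0.4689 0.0163 0.13  ] [-3.8  3.4  2.7] 0.293 43.11
21 [0.5166 0.0361 0.1302] [0.8 2.7 5.6] 0.29 44.08
24 [0.5667 0.0254 0.1299] [0.1 0.2 5.3] 0.294 45.06
27 [ 0.6027 -0.0142  0.1297] [ 0.7 -0.3  1.6] 0.293 46.03
30 [ 0.6082 -0.0663  0.1301] [-0.4  0.5  1.2] 0.296 47.01
33 [ 0.5819 -0.1119  0.1303] [ 1.9 -2.8  2.4] 0.292 47.98
```

```bash
cat > r.py <<'E'
from h import *
let_go();s=get_state();p=s['position'];move_l([p[0],p[1],.26],velocity=.2);movep([.525,-.048,.26],down(np.radians(168)))
s=get_state();f=grab_frame('wrist');g=grab_frame('scene');print(s['clock'],s['contact_force'].round(1))
a=np.radians(-60);e=np.array([.525,-.048])+.085*np.array([np.cos(a),np.sin(a)])
print('pin',proj(f,[*e,.19],s),'hub top',proj(f,[.525,-.048,.167],s),'hub/scene',(proj(g,[.525,-.048,.167])-[310,140])*[640/192,400/120])
cv2.imwrite('pics/r.png',np.vstack([f['img'][60:],cv2.resize(g['img'][140:260,310:502],(640,400),interpolation=cv2.INTER_CUBIC)[:260]])[:600,:,::-1])
E
python3 r.py
```

```text
50.1583 [ 0.6 -0.5  0.2]
pin [244.37139351 268.95989827] hub top [320.134685   195.96586294] hub/scene [230.38980797 229.33094192]
```

View pics/r.png

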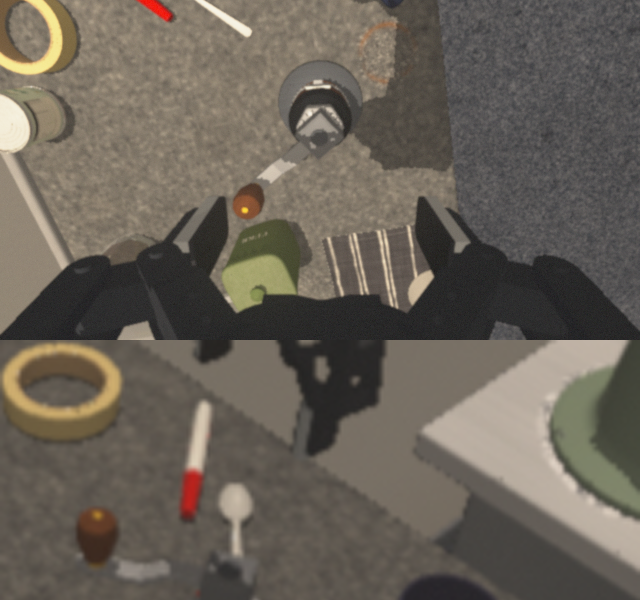

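The pin at (245,270) and the hub at (320,197), in full-image pixels, match a seated crank after 408° of turning. The tin, spoon and cup are where they were.

```bash
python3 -c "
from cell import *
print(sign_off())"
```

```text
the job is handed in; nothing more can be done
None
```

The job is handed in at about 50 s of robot time: the dial was closed to its stop and opened five clicks, the crank was seated and turned 408° clockwise by its knob, and it was left on the grinder. The tin, spoon and cup stayed in place, and the arm never came near the jar.

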